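# Rock the bent tumbler cover on the surface plate

### The arm

A 7-joint arm with a two-finger parallel gripper is mounted at the origin on the work surface. World frame = base frame: x ahead of the robot, y to its left, z up, the work surface at z = 0. Lengths are in m, angles in rad, forces in N, time in s.
With the tool pointing down it reaches from about 0.425 to 0.925 m from the base axis. Payload 6.8 kg.
Tool frame: the origin (TCP) lies midway between the tips of the shut fingers; the grasp point (between the pads) lies 19 mm behind it; z points along the fingers, y is the line along which they close (so a half turn about z gives the same grasp; the last joint's range is limited). The gripper opens to 88 mm and grips with 3 to 60 N. Pads are 20 mm wide; open, the fingers measure 115 mm over their backs; the gripper's body (75 mm by 178 mm) begins 61 mm behind the grasp point.
Start: joints at [1.039, 0.477, 0.022, 1.555, -0.011, 1.109, -0.083], TCP at [0.278, -0.615, 0.223] pointing down, gripper open.
Joint ranges: [-2.96, 2.96], [-0.34, 2.1], [-1.41, 1.46], [0.24, 2.44], [-1.37, 4.51], [0.17, 1.92], [-2.96, 2.96]. Speed limits (rad/s): [2.39, 2.39, 3.14, 3.14, 3.14, 3.14, 3.14].

### API

Orientations are given as a 3x3 rotation matrix whose columns are the frame's x, y, z axes.
In Python, from station import get_state, read_camera, camera_info, sign_off gives the robot as it stands.
- The arm moves only by the tool apply_moves, never from a script. Its argument "plan" is a list of rows, each a list of 7 numbers: the shift along the world's x, y, z in units of 25 mm (1.0 is 25 mm), then the turn, a rotation vector about the world's x, y, z in units of 10 degrees (1.0 is 10 degrees), then the opening, from 0 (shut) to 1 (fully open). A call has 1 to 12 rows; each row shifts and turns the commanded pose from where the row before left it; what a row does not reach is not made up. A row lasts 1/8 s, in which the tool goes at most 62.5 mm and 10.7 degrees, less where a joint would pass 70% of its speed; a pose out of reach is approached as far as the arm can. A call is refused whole if a number of a shift passes 1 or a number of a turn 1, either way. A call with a gripper value outside its range is refused whole. The fingers move at their own pace and stop on an object; the grip force is fixed at half the most. Time passes only in rows, so rows that do not move let the fingers close. It gives the time, the measured TCP pose, the force, the opening and the grip force at its end, in the units of the state.
- get_state(): the state, without advancing time (a new reading comes with each control period).
- read_camera(name): name is "scene" or "side" or "wrist"; returns the picture (480x640x3 uint8, blue, green, red); there is no depth.
- camera_info(name): a dict with "K" (3x3 intrinsics, pixels), "T" (4x4, takes a point from camera to world coordinates). Camera axes: x right, y up, looking along -z (the intrinsics and any distortion apply to the point x, -y, -z); pixel columns grow to the right and rows downward; lengths in m; the calibration is good to about 2 mm. A picture is of the moment at which its call begins: read the wrist's pose just before it. camera_info takes no time and is no camera call; for the wrist camera it gives the pose at the moment of the call.
- sign_off(): hands the job in; it is judged then, once.
The state is a dict: "time_s": time; "joint_positions": joint angles; "qvel": joint speeds; "effort": joint torques, N m; "ee_pos": TCP position; "ee_rot": TCP orientation; "ft_force": force on the tool from outside, world axes, zero at the start; "moment": the same for the moment, N m; "gripper_width": finger opening in m; "finger_force": force on a finger pad.
Only numpy, scipy, OpenCV 4.12 (cv2) and the standard library are available. Lean on these libraries where they do the work, as an engineer would, in place of code of your own. Each camera call takes 0.05 s, during which the arm holds its last target. There are 200 camera calls.

### The job

Of the two sheet-steel covers on the dark granite surface plate, one is bent across its middle, so that one of its ends stands up in the air. Show the bend by rocking it: press the raised end down until it comes to rest on the plate, take your hand away so that the cover stays tipped over by itself, then press the end that has come up so that it rocks back to how it lay, and let go. Do not shove it along the plate, and leave the flat cover alone.

Things in the scene. Friction and masses are not known exactly. Their poses are not given: they have to be found in the camera images.
- bent_cover: Bent cover: galvanized sheet 180 x 110 x 4 mm, 0.5 kg, black knob 30 mm wide and 34 mm high at its middle. Bent up 0.28 rad along the line across its middle: one half (own -x) lies flat on the granite plate, the other (+x) rises, its far edge 25 mm up. Origin: underside, middle of the bend line (own y), which stays on the plate as it rocks. Own z: up, vertical at the start. Any heading.
- high_end (a point): Point on the top face of the half raised at the start, on the centre line, 70 mm from the bend, 20 mm from the far edge: where to press. 23 mm above the plate at the start, 4 mm once that half lies flat. A light push (under 1 N) tips the cover; past half way it falls on to that half by itself and stays, own z leaning 0.28 rad.
- low_end (a point): The same point on the other half, which lies flat at the start (4 mm above the plate) and stands 23 mm above it once the cover is rocked over. The dark granite surface plate is level, 420 x 620 mm, its top 50 mm above the work surface.
- flat_cover: The good cover, to be left alone: same sheet, size and knob but flat, lying on the same plate, centre 0.27 to 0.37 m from the bent one's. Origin: centre of its underside.
Things that resemble listed ones, but are neither listed nor needed, are in the scene too. Leave any red look-alike of the bent_cover alone.

How it is judged:
By the outcome, as a careful person would: the job done as asked, in the order asked, and still so for the second after the job is handed in, with the robot touching nothing.
It also fails if it takes over 38 s, if anything falls off the work surface, if the arm or the gripper's body presses on something with over 40 N, if the wrist force passes 120 N, or if a joint passes its speed limit or range.

## Working session

There is one attempt and no reset: what is moved stays moved. The work goes in short steps, Python scripts to look and compute and a tool call to move; the robot and the scene stay as the last step left them, time stands still between calls to the robot, and variables do not carry over. Pictures are saved under pics/ and viewed, at most 10 in all, crops included, and the job is handed in when it is done.

Besides the shell and the picture viewer there is one more tool, called after "Request:" as name([rows], argument=value, ...), one row to a line, values as JSON. apply_moves: Moves the arm, as the interface text tells. Its arguments: {"type":"object","properties":{"plan":{"type":"array","items":{"type":"array","items":{"type":"number"}}}},"required":["plan"]}

```bash
mkdir -p pics
cat > h.py <<'E'
import numpy as np,cv2
from station import *
def ray(name,px,z,info=None):
    c=info or camera_info(name);K=np.array(c["K"]);T=np.array(c["T"])
    d=np.array(c.get("dist",c.get("D",np.zeros(5))),float)
    u=cv2.undistortPoints(np.array([[px]],float),K,d)[0,0]
    v=T[:3,:3]@np.array([u[0],-u[1],-1]);o=T[:3,3]
    return o+v*(z-o[2])/v[2]
def proj(name,P,info=None):
    c=info or camera_info(name);K=np.array(c["K"]);T=np.array(c["T"])
    p=(np.array(P)-T[:3,3])@T[:3,:3];p=p*[1,-1,-1];q=p@K.T
    return q[...,:2]/q[...,2:]
E
python3 - <<'E'
from h import *
for n in("scene","side"):
    cv2.imwrite(f"pics/{n}0.png",read_camera(n))
    print(camera_info(n))
print(get_state())
E
```

```text
{'K': array([[507.34631422,   0.        , 321.40248395],
       [  0.        , 507.34631422, 244.32222658],
       [  0.        ,   0.        ,   1.        ]]), 'T': array([[ 0.62813834, -0.48428386,  0.60902494,  1.07840053],
       [ 0.77800608,  0.40316889, -0.48183128, -0.4280763 ],
       [-0.01219679,  0.77648181,  0.63002162,  0.78694593],
       [ 0.        ,  0.        ,  0.        ,  1.        ]])}
{'K': array([[455.5223715 ,   0.        , 320.28857878],
       [  0.        , 455.5223715 , 243.82360313],
       [  0.        ,   0.        ,   1.        ]]), 'T': array([[-0.9140842 ,  0.30839753, -0.26332685,  0.15231213],
       [-0.40526189, -0.67133986,  0.62053654,  0.64235318],
       [ 0.01459012,  0.67393899,  0.73864293,  0.75935675],
       [ 0.        ,  0.        ,  0.        ,  1.        ]])}
{'time_s': 0.1, 'joint_positions': array([ 1.03891297,  0.47770952,  0.0223175 ,  1.55633678, -0.01147408,
        1.10928995, -0.08309069]), 'qvel': array([-8.01179914e-04, -2.10054685e-03,  7.72193352e-05, -2.54572020e-03,
        1.22580136e-03,  4.38841561e-05, -1.15732899e-03]), 'effort': array([ 3.83287756e-03, -5.84098971e+01,  1.53982960e+00, -2.73317689e+01,
       -5.41525532e-02,  1.31172244e-02,  8.76901981e-05]), 'ee_pos': array([ 0.27734446, -0.614801  ,  0.22179045]), 'ee_rot': array([[ 9.11513581e-01,  4.11269235e-01, -7.79443483e-04],
       [ 4.11269954e-01, -9.11512492e-01,  1.41519093e-03],
       [-1.28447979e-04, -1.61052744e-03, -9.99998695e-01]]), 'ft_force': array([-0.05663085, -0.22978638, -0.31900215]), 'moment': array([-0.02102872,  0.01556477, -0.01346923]), 'finger_force': 0.0, 'gripper_width': 0.08779058481307367}
```

View pics/scene0.png

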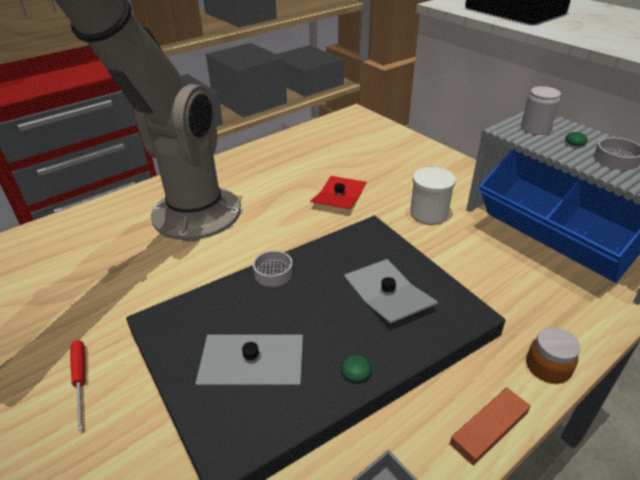

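View pics/side0.png

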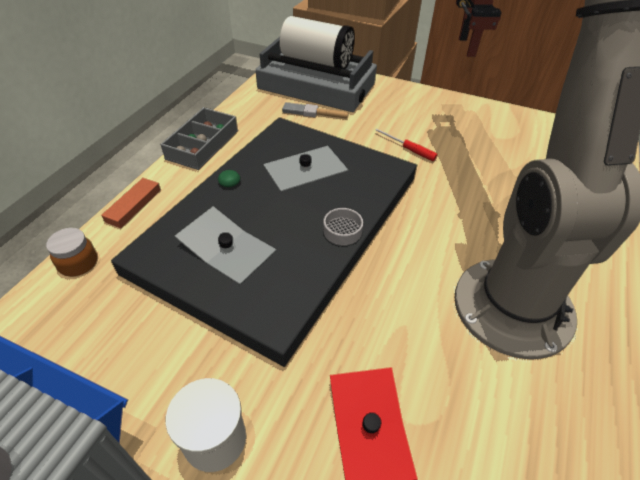

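Three covers can be seen. In the scene view, grey A is at (390,290) and grey B at (250,358), both on the plate, and the red one at (340,194) is off it. A shows a kink, with its end near (415,305) lifted, so it looks like the bent one. B looks flat. I'll confirm with an enlarged crop.

Run:
```python
from h import *
a=cv2.imread("pics/scene0.png")[250:335,335:450];b=cv2.imread("pics/side0.png")[195:290,165:285]
a=cv2.resize(a,(400,296*1),interpolation=cv2.INTER_CUBIC);b=cv2.resize(b,(400,317),interpolation=cv2.INTER_CUBIC)
c=np.zeros((320,800,3),np.uint8);c[:296,:400]=a;c[:317,400:]=b
cv2.imwrite("pics/crop.png",c)
```

```text
(no output)
```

View pics/crop.png

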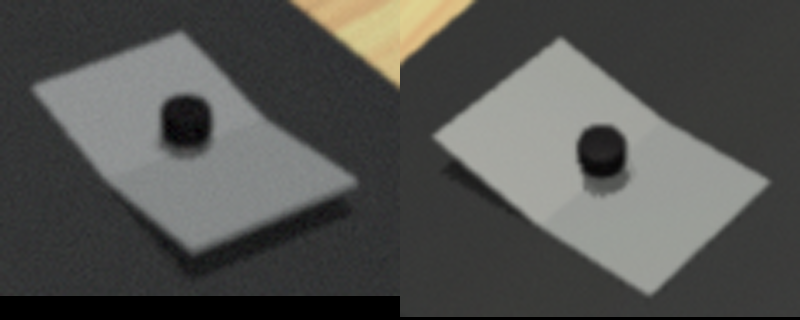

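```bash
cat > fit.py <<'E'
from h import *
from scipy.optimize import least_squares
c,s=np.cos(.28),np.sin(.28)
def pts(y):
    t=.004
    L=[(-.09,y,t),(-.09,-y,t),(-t*np.tan(.14),y,t),(-t*np.tan(.14),-y,t)]
    H=[(.09*c-t*s,k,.09*s+t*c) for k in(y,-y)]
    return np.array(L+H)
S=np.array([[343.9,275.3],[387.6,258.6],[365.8,301.8],[411.2,283.9],[390.2,322.5],[437.9,302.3]])
D=np.array([[240,284.1],[276,249.6],[205.5,260.4],[243.6,230.4],[174.6,235.8],[213,206.1]])
# scene left side <-> side lower: match via geometry
def W(p,y):
    P=pts(y);a=p[2];R=np.array([[np.cos(a),-np.sin(a),0],[np.sin(a),np.cos(a),0],[0,0,1]]);return P@R.T+[p[0],p[1],.05]
I={n:camera_info(n) for n in("scene","side")}
if __name__=="__main__":
  print([ray("scene",p,z) for p,z in zip(S,[.054]*4+[.079]*2)]);print([ray("side",p,z) for p,z in zip(D,[.054]*4+[.079]*2)])
  for y in(.055,-.055):
   for Dd in (D,D[[1,0,3,2,5,4]]):
    f=lambda p:np.r_[(proj("scene",W(p,y),I["scene"])-S).ravel(),(proj("side",W(p,y),I["side"])-Dd).ravel()]
    for a0 in (-2,-.7,.7,2.5):
      r=least_squares(f,[.65,.0,a0]);
      if r.cost<300: print(y,r.x,r.cost,np.abs(r.fun).max())
E
python3 fit.py
```

```text
[array([0.48207309, 0.1035077 , 0.054     ]), array([0.50251296, 0.21349388, 0.054     ]), array([0.56956666, 0.08590169, 0.054     ]), array([0.59163868, 0.19412668, 0.054     ]), array([0.65511349, 0.0668062 , 0.079     ]), array([0.67667482, 0.1747401 , 0.079     ])]
[array([0.50214582, 0.21097719, 0.054     ]), array([0.48047853, 0.10281495, 0.054     ]), array([0.59607577, 0.18797861, 0.054     ]), array([0.56922823, 0.08285836, 0.054     ]), array([0.67423409, 0.17471605, 0.079     ]), array([0.65212916, 0.06667272, 0.079     ])]
-0.055 [ 0.58110788  0.13827809 -0.20734834] 5.122930468594504 2.125731217605164
-0.055 [ 0.58110788  0.13827809 -0.20734834] 5.122930468594586 2.1257312534475545
-0.055 [ 0.58110788  0.13827809 -0.20734834] 5.122930468594629 2.125731203592977
-0.055 [ 0.58110788  0.13827809 -0.20734834] 5.12293046859455 2.125731181618619
```

The crop settles it: A is bent, with the bend line through the knob and a shadow under the raised end. The two-camera fit is good to 2 px and puts the origin at (0.581, 0.138) with heading -0.207. That places high_end at about (0.646, 0.125, 0.073), which is within reach. I'll travel there high with the fingers shut.

Request:
apply_moves([
  [0.49,0.98,0,0,0,0,0],
  [0.49,0.98,0,0,0,0,0],
  [0.49,0.98,0,0,0,0,0],
  [0.49,0.98,0,0,0,0,0],
  [0.49,0.98,0,0,0,0,0],
  [0.49,0.98,0,0,0,0,0],
  [0.49,0.98,0,0,0,0,0],
  [0.49,0.98,0,0,0,0,0],
  [0.49,0.98,0,0,0,0,0],
  [0.49,0.98,0,0,0,0,0],
  [0.49,0.98,0,0,0,0,0],
  [0.49,0.98,0,0,0,0,0],
])

```text
time_s: 1.6
ee_pos: [0.4247, -0.3203, 0.2224]
ee_rot: [[0.912, 0.411, -0.001], [0.411, -0.912, 0.0], [-0.0, -0.001, -1.0]]
ft_force: [-0.8, 0.8, 1.0]
gripper_width: 0.0003
finger_force: 0.0
```

Request:
apply_moves([
  [0.49,0.98,0,0,0,0,0],
  [0.49,0.98,0,0,0,0,0],
  [0.49,0.98,0,0,0,0,0],
  [0.49,0.98,0,0,0,0,0],
  [0.49,0.98,0,0,0,0,0],
  [0.49,0.98,0,0,0,0,0],
  [0.49,0.98,0,0,0,0,0],
  [0.49,0.98,0,0,0,0,0],
  [0.49,0.98,0,0,0,0,0],
  [0.49,0.98,0,0,0,0,0],
  [0.49,0.98,0,0,0,0,0],
  [0.49,0.98,0,0,0,0,0],
])

```text
time_s: 3.1
ee_pos: [0.5716, -0.0266, 0.2223]
ee_rot: [[0.912, 0.411, -0.001], [0.411, -0.912, -0.0], [-0.001, -0.0, -1.0]]
ft_force: [-0.8, -0.6, 0.4]
gripper_width: 0.0002
finger_force: 0.0
```

Request:
apply_moves([
  [0.49,0.98,0,0,0,0,0],
  [0.49,0.98,0,0,0,0,0],
  [0.49,0.98,0,0,0,0,0],
  [0.49,0.98,0,0,0,0,0],
  [0.49,0.98,0,0,0,0,0],
  [0,0,0,0,0,0,0],
  [0,0,0,0,0,0,0],
])

```text
time_s: 3.98
ee_pos: [0.6324, 0.0939, 0.2222]
ee_rot: [[0.912, 0.41, -0.001], [0.41, -0.912, -0.001], [-0.001, 0.001, -1.0]]
ft_force: [-0.2, -0.2, 0.4]
gripper_width: 0.0002
finger_force: 0.0
```

Request:
apply_moves([
  [0.3,0.6,-0.8,0,0,0,0],
  [0.24,0.63,-0.8,0,0,0,0],
  [0,0,-0.8,0,0,0,0],
  [0,0,-0.8,0,0,0,0],
  [0,0,-0.8,0,0,0,0],
  [0,0,-0.8,0,0,0,0],
  [0,0,0,0,0,0,0],
  [0,0,0,0,0,0,0],
])

```text
time_s: 4.97
ee_pos: [0.6468, 0.126, 0.1032]
ee_rot: [[0.912, 0.411, 0.001], [0.411, -0.912, 0.0], [0.001, 0.0, -1.0]]
ft_force: [-0.2, 0.4, 0.1]
gripper_width: 0.0006
finger_force: 0.0
```

Run:
```python
from h import *
print(get_state()["ee_pos"],get_state()["ft_force"])
a=read_camera("scene")[220:340,310:460];b=read_camera("side")[150:290,140:300]
cv2.imwrite("pics/c2.png",np.hstack([cv2.resize(a,(400,320),interpolation=2),cv2.resize(b,(366,320),interpolation=2)]))
```

```text
[0.64679715 0.12598052 0.10316582] [-0.22556098  0.41159917  0.12908469]
```

View pics/c2.png

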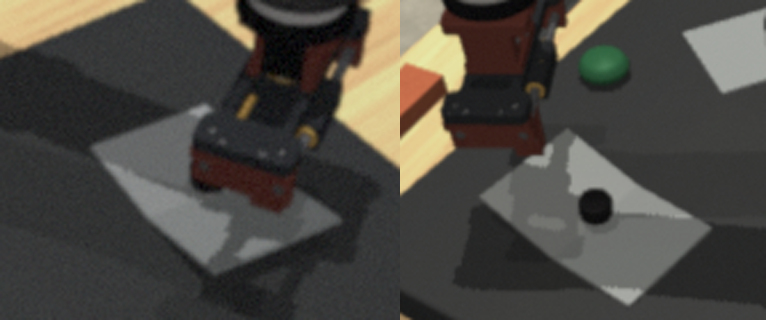

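The gripper hangs over the raised half and clears the knob: crop (245,190) on the left panel, (495,125) on the right. Now I press gently.

Request:
apply_moves([
  [0,0,-0.5,0,0,0,0],
  [0,0,-0.5,0,0,0,0],
  [0,0,-0.1,0,0,0,0],
  [0,0,-0.1,0,0,0,0],
  [0,0,-0.1,0,0,0,0],
  [0,0,-0.1,0,0,0,0],
  [0,0,-0.1,0,0,0,0],
  [0,0,-0.1,0,0,0,0],
  [0,0,-0.1,0,0,0,0],
  [0,0,0,0,0,0,0],
])

```text
time_s: 6.32
ee_pos: [0.6462, 0.1259, 0.0599]
ee_rot: [[0.912, 0.411, -0.0], [0.411, -0.912, -0.0], [-0.0, -0.0, -1.0]]
ft_force: [-0.2, -0.3, -0.3]
gripper_width: 0.0005
finger_force: 0.0
```

Request:
apply_moves([
  [0,0,-0.08,0,0,0,0],
  [0,0,-0.08,0,0,0,0],
  [0,0,-0.04,0,0,0,0],
  [0,0,0,0,0,0,0],
])

```text
time_s: 6.82
ee_pos: [0.6463, 0.1259, 0.0551]
ee_rot: [[0.912, 0.411, -0.0], [0.411, -0.912, -0.0], [-0.0, -0.0, -1.0]]
ft_force: [-1.5, -0.9, 1.5]
gripper_width: 0.0005
finger_force: 0.0
```

Request:
apply_moves([
  [0,0,-0.04,0,0,0,0],
  [0,0,0,0,0,0,0],
])

```text
time_s: 7.08
ee_pos: [0.6465, 0.126, 0.0545]
ee_rot: [[0.912, 0.411, 0.0], [0.411, -0.912, 0.0], [0.0, 0.0, -1.0]]
ft_force: [-2.1, -0.5, 3.1]
gripper_width: 0.0008
finger_force: 1.5
```

Request:
apply_moves([
  [0,0,0.2,0,0,0,0],
  [0,0,0.6,0,0,0,0],
  [0,0,0.8,0,0,0,0],
  [0,0,0.8,0,0,0,0],
  [0,0,0.8,0,0,0,0],
  [0,0,0,0,0,0,0],
  [0,0,0,0,0,0,0],
  [0,0,0,0,0,0,0],
  [0,0,0,0,0,0,0],
])

```text
time_s: 8.2
ee_pos: [0.6459, 0.1259, 0.1334]
ee_rot: [[0.912, 0.411, -0.001], [0.411, -0.912, -0.0], [-0.001, -0.0, -1.0]]
ft_force: [0.3, -0.2, 0.9]
gripper_width: 0.0006
finger_force: 0.0
```

Run:
```python
from h import *
print(get_state()["ee_pos"],get_state()["ft_force"])
a=read_camera("scene")[220:340,310:460];b=read_camera("side")[150:290,140:300]
cv2.imwrite("pics/c3.png",np.hstack([cv2.resize(a,(400,320),interpolation=2),cv2.resize(b,(366,320),interpolation=2)]))
```

```text
[0.64590598 0.12585564 0.13336841] [ 0.30384426 -0.18276177  0.8940111 ]
```

View pics/c3.png

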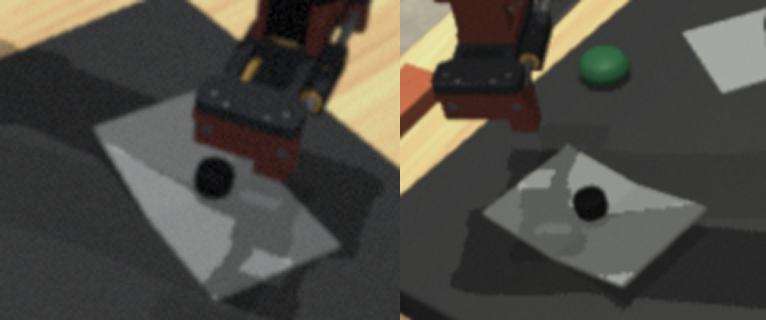

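It has rocked: the far half now lies flat, the near end is up, and the knob leans, with no hand on it. I'll check for slip from the corner pixels.

Run:
```python
from h import *
P=[ray("side",(140+x/2.2875,150+y/2.2857),.054) for x,y in((82,212),(170,146))]+[ray("side",(140+x/2.2875,150+y/2.2857),.079) for x,y in((308,207),(224,287))]
print(np.round(P,4))
d=np.array([np.cos(-.2073),np.sin(-.2073)]);n=np.array([-d[1],d[0]]);o=np.array([.5811,.1383])
for p in P: q=p[:2]-o; print(q@d,q@n)
```

```text
[[0.6791 0.1729 0.054 ]
 [0.654  0.0657 0.054 ]
 [0.4828 0.1013 0.079 ]
 [0.5037 0.2104 0.079 ]]
0.0887619724670989 0.054041090671101875
0.08626698140806882 -0.05602086524231743
-0.08861700912289525 -0.056450023462796026
-0.09056645756674626 0.05459856888002971
```

The slip is within measurement error (2–3 mm). Next I go over the raised near end at about (0.515, 0.1525) and press it.

Request:
apply_moves([
  [-0.8,0.16,0,0,0,0,0],
  [-0.8,0.16,0,0,0,0,0],
  [-0.8,0.16,0,0,0,0,0],
  [-0.8,0.16,0,0,0,0,0],
  [-0.8,0.16,0,0,0,0,0],
  [-0.8,0.16,0,0,0,0,0],
  [-0.44,0.1,0,0,0,0,0],
  [0,0,0,0,0,0,0],
  [0,0,-0.6,0,0,0,0],
  [0,0,-0.6,0,0,0,0],
  [0,0,0,0,0,0,0],
])

```text
time_s: 9.68
ee_pos: [0.5143, 0.1518, 0.1021]
ee_rot: [[0.912, 0.411, -0.003], [0.411, -0.912, -0.001], [-0.004, -0.0, -1.0]]
ft_force: [-0.7, -0.3, -1.0]
gripper_width: 0.0006
finger_force: 0.0
```

Request:
apply_moves([
  [0,0,-0.5,0,0,0,0],
  [0,0,-0.5,0,0,0,0],
  [0,0,-0.1,0,0,0,0],
  [0,0,-0.1,0,0,0,0],
  [0,0,-0.1,0,0,0,0],
  [0,0,-0.1,0,0,0,0],
  [0,0,-0.1,0,0,0,0],
  [0,0,-0.1,0,0,0,0],
  [0,0,-0.1,0,0,0,0],
  [0,0,-0.08,0,0,0,0],
  [0,0,0,0,0,0,0],
])

```text
time_s: 11.05
ee_pos: [0.5152, 0.1524, 0.0595]
ee_rot: [[0.912, 0.411, -0.0], [0.411, -0.912, -0.0], [-0.0, -0.0, -1.0]]
ft_force: [0.2, 0.5, -0.4]
gripper_width: 0.0006
finger_force: 0.0
```

Request:
apply_moves([
  [0,0,-0.08,0,0,0,0],
  [0,0,-0.04,0,0,0,0],
  [0,0,0,0,0,0,0],
])

```text
time_s: 11.42
ee_pos: [0.5153, 0.1524, 0.0566]
ee_rot: [[0.912, 0.411, -0.0], [0.411, -0.912, -0.0], [-0.0, 0.0, -1.0]]
ft_force: [-1.0, -1.1, 0.0]
gripper_width: 0.0004
finger_force: 0.0
```

Request:
apply_moves([
  [0,0,-0.06,0,0,0,0],
  [0,0,-0.04,0,0,0,0],
  [0,0,0,0,0,0,0],
])

```text
time_s: 11.8
ee_pos: [0.5154, 0.1525, 0.0544]
ee_rot: [[0.912, 0.411, 0.0], [0.411, -0.912, -0.0], [0.0, 0.0, -1.0]]
ft_force: [-1.4, -0.4, 4.7]
gripper_width: -0.0
finger_force: 2.1
```

Request:
apply_moves([
  [0,0,0.2,0,0,0,0],
  [0,0,0.6,0,0,0,0],
  [0,0,0.8,0,0,0,0],
  [0,0,0.8,0,0,0,0],
  [0,0,0.8,0,0,0,0],
  [0,0,0.8,0,0,0,0],
  [0,0,0.8,0,0,0,0],
  [0,0,0,0,0,0,0],
  [0,0,0,0,0,0,0],
  [0,0,0,0,0,0,0],
  [0,0,0,0,0,0,0],
])

```text
time_s: 13.18
ee_pos: [0.515, 0.1523, 0.1735]
ee_rot: [[0.912, 0.411, -0.001], [0.411, -0.912, -0.0], [-0.001, -0.0, -1.0]]
ft_force: [-0.7, 0.4, -0.5]
gripper_width: 0.0002
finger_force: 0.0
```

Run:
```python
from h import *
print(get_state()["ee_pos"],get_state()["ft_force"])
a=read_camera("scene")[220:340,310:460];b=read_camera("side")[150:290,140:300]
cv2.imwrite("pics/c4.png",np.hstack([cv2.resize(a,(400,320),interpolation=2),cv2.resize(b,(366,320),interpolation=2)]))
```

```text
[0.51495682 0.15233407 0.17350685] [-0.71902247  0.35051846 -0.52736852]
```

View pics/c4.png

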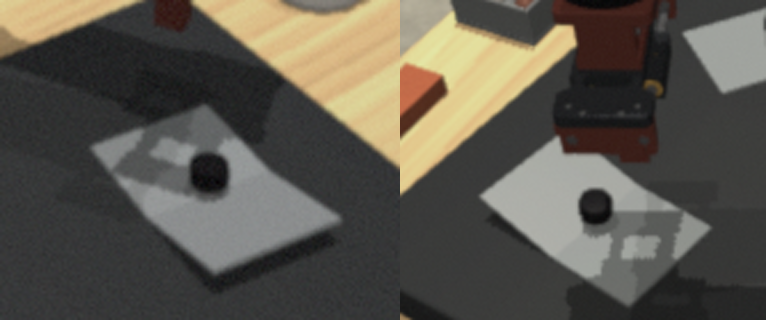

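The cover is back as it lay. Its corners are at the same crop pixels as before: (91,148) and (341,219) in the left panel, (480,197) and (712,228) in the right. The far end is up, the knob is upright and the gripper is clear.

```bash
python3 -c "
from station import *
print(sign_off())"
```

```text
the job is handed in; nothing more can be done
None
```

I rocked the bent cover over, let it rest tipped by itself, and pressed it back to how it first lay. It shifted no more than the 2–3 mm I can measure, the flat cover was not touched, and the job was handed in at about 13 s.

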